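# Cure a watch glass with the UV torch

## Robot

A 7-joint arm with a two-finger parallel gripper is mounted at the origin on the work surface. World frame = base frame: x ahead of the robot, y to its left, z up, the work surface at z = 0. Lengths are in m, angles in rad, forces in N, time in s.
With the tool pointing down it reaches from about 0.425 to 0.925 m from the base axis. Payload 6.8 kg.
Tool frame: the origin (TCP) lies midway between the tips of the shut fingers; the grasp point (between the pads) lies 19 mm behind it; z points along the fingers, y is the direction in which the jaws open and shut (so a half turn about z gives the same grasp; the last joint's range is limited). The gripper opens to 85 mm and grips with 20 to 120 N. Pads are 22 mm wide; open, the fingers measure 114 mm over their backs; the gripper's body (76 mm by 85 mm) begins 54 mm behind the grasp point. The pads swing forward as they close: fully open they stand 13 mm farther back than shut.
Start: joints at [-1.293, 0.477, 0.022, 1.555, -0.011, 1.109, -0.083], TCP at [0.254, 0.625, 0.192] pointing down, gripper open.
Joint ranges: [-2.96, 2.96], [-0.34, 2.1], [-1.41, 1.46], [0.24, 2.44], [-1.37, 4.51], [0.17, 1.92], [-2.96, 2.96]. Speed limits (rad/s): [2.39, 2.39, 3.14, 3.14, 3.14, 3.14, 3.14].

## Interface

Orientations are given as a rotation vector (axis times angle).
In Python, from bench import r gives the robot as it stands. The module is installed in compiled form; this text tells all that it offers.
- The arm moves only by the tool apply_moves, never from a script. Its argument "plan" is a list that holds one entry, the list of rows, each a list of 7 numbers: the turn, a rotation vector about the tool's x, y, z scaled (see below), then the shift along the tool's x, y, z scaled (see below), then the closure, from -1 (fully open) to 1 (shut). In form: [[[wx, wy, wz, tx, ty, tz, grip], ...]]. A call has 1 to 12 rows; each row is the pose to reach, as a shift and turn from the pose commanded when the call began, along the tool's axes at that moment, turning the shorter way round; what a row does not reach only later rows make up. The controller multiplies each number of a shift by 0.4 m and each number of a turn by 180 degrees. A row lasts 1/12 s, in which the tool goes at most 41.7 mm and 7.16 degrees, less where a joint would pass 70% of its speed; a pose out of reach is approached as far as the arm can. A call with a number of a shift or a turn outside -1 to 1 is refused whole. A call with a gripper value outside its range is refused whole. The fingers move at their own pace and stop on an object; "force" is the grip in N (left out, the last holds). Time passes only in rows, so rows that repeat a pose let the fingers close. It gives the time, the measured TCP pose, the force and the opening at its end, in the units of the state.
- r.get_obs(): the state, without advancing time (a new reading comes with each control period).
- r.grab_frame(name): name is "scene" or "top" or "wrist"; returns a dict with "pixels" (384x512x3 uint8, blue, green, red), "fx", "fy", "cx", "cy" (pixels), "pose" (4x4, takes a point from camera to world coordinates). Camera axes: x right, y up, looking along -z (the intrinsics and any distortion apply to the point x, -y, -z); pixel columns grow to the right and rows downward; lengths in m; the calibration is good to about 2 mm. A picture is of the moment at which its call begins. There is no depth.
- r.hand_in(): hands the job in, once; it reports no verdict.
The state is a dict: "clock": time; "joints": joint angles; "qvel": joint speeds; "tau": joint torques, N m; "tcp_pos": TCP position; "orientation": TCP orientation; "contact_force": force on the tool from outside, world axes, zero at the start; "moment": the same for the moment, N m; "grip_width": finger opening in m.
Only numpy, scipy, OpenCV 4.12 (cv2) and the standard library are available. Lean on these libraries where they do the work, as an engineer would, in place of code of your own. Each camera call takes 0.05 s, during which the arm holds its last target. There are 200 camera calls.

## Task

Pick up the violet-headed UV torch (it is switched on and shines from its head) and hold it steady, pointing straight down at the middle of the glass of the watch in the pale blue cushion, with its lens about 3 cm above the glass for three seconds, to cure the glue. Then stand it back on its black rubber pad, head down and upright near the middle, and let go. Do not push either watch about, and do not bring the torch down over the other watch.

Things in the scene. Friction and masses are not known exactly. Their poses are not given: they have to be found in the camera images.
- torch_mid (a point): UV torch, white barrel, violet head, 80 mm tall, standing head down on the pad. Point on its axis half-way up, 40 mm above the lens (its flat underside). Head 42 mm in diameter, lowest 16 mm, tapering until 22 mm above the lens; above that the barrel, 26 mm in diameter: grip it from above about 12 mm above this point. z points from lens to tail. The black and yellow torch is a bystander.
- watch_glass (a point): Middle of the glass (the top) of the steel watch with a white dial, 42 mm in diameter, lying face up in a round pale blue cushion 82 mm in diameter; watch and cushion are one loose piece, 34 mm high in all. z points up.
- other_glass (a point): Middle of the glass of the other watch: brass case, cream dial, in a black cushion, the same sizes (34 mm high). To be left alone.
- pad_top (a point): Centre of the top of the torch's parking pad, a fixed black rubber disc 84 mm in diameter and 3 mm thick on the bench. The torch stands on it at first.
Things that resemble listed ones, but are neither listed nor needed, are in the scene too. What is shaped like the part that bears torch_mid but pink or red is not meant.

How it is judged:
On the way:
1. the torch is held still over the pale blue watch for 2 s: aimed within 15 mm of the middle of its glass in each direction, lens 15 to 45 mm above it, within 10 degrees of upright (x of watch_glass in the frame of torch_mid between -0.015 and 0.015 m and y of watch_glass in the frame of torch_mid between -0.015 and 0.015 m and z of watch_glass in the frame of torch_mid between -0.085 and -0.055 m and angle between torch_mid's own z axis and vertical below 0.175 rad and linear speed of torch below 0.03 m/s and angular speed of torch below 0.3 rad/s), for 2 s.
At the end, for the whole second after the job is handed in: The torch stands released, upright and at rest, lens down on its pad, its axis within 22 mm of the pad's centre; both watches are within 15 mm of where they began (horizontal distance between torch_mid and pad_top below 0.022 m and z of torch_mid in the frame of pad_top between 0.036 and 0.044 m and angle between torch_mid's own z axis and vertical below 0.1 rad and linear speed of torch below 0.02 m/s and angular speed of torch below 0.2 rad/s and distance of each of watch_glass, other_glass from where it was at the start of the episode below 0.015 m); the robot touches nothing.
It fails at once if a watch is pushed more than 15 mm (distance of any of watch_glass, other_glass from where it was at the start of the episode above 0.015 m).
It fails at once if the torch is brought down over the other watch (its middle within 90 mm of that glass's middle, and within 30 mm sideways) (distance between torch_mid and other_glass below 0.09 m and horizontal distance between torch_mid and other_glass below 0.03 m).
It also fails if it takes over 58 s, if anything falls off the work surface, if the arm or the gripper's body presses on something with over 40 N, if the wrist force passes 120 N, or if a joint passes its speed limit or range.

## Working session

There is one attempt and no reset: what is moved stays moved. The work goes in short steps, Python scripts to look and compute and a tool call to move; the robot and the scene stay as the last step left them, time stands still between calls to the robot, and variables do not carry over. Pictures are saved under pics/ and viewed, on a budget of 10 in all, crops included, one or two more only if the job needs it, and the job is handed in when it is done.

Besides the shell and the picture viewer there is one more tool, called as name(argument=value, ...), one argument or row to a line, values as JSON. apply_moves: Moves the arm, as the interface text tells. Its arguments: {"type":"object","properties":{"plan":{"type":"array","items":{"type":"array","items":{"type":"array","items":{"type":"number","minimum":-1,"maximum":1}}}},"force":{"type":"number"}},"required":["plan"]}

```bash
mkdir -p pics; python3 - <<'E'
from bench import r
import cv2,pickle
o=r.get_obs();print(o)
d={}
for n in("scene","top"):
    f=r.grab_frame(n);d[n]=f;cv2.imwrite(f"pics/{n}0.png",f["pixels"]);print(n,{k:v for k,v in f.items() if k!="pixels"})
pickle.dump(d,open("f0.pkl","wb"))
E
```

```text
{'clock': 0.0, 'joints': array([-1.2931145 ,  0.47777332,  0.02233915,  1.55648136, -0.01147365,
        1.10927776, -0.08311007]), 'qvel': array([ 0.00147458, -0.00067071,  0.00022395, -0.00146508, -0.00011261,
        0.00126843, -0.00037026]), 'tau': array([-7.89733258e-04, -5.96428657e+01,  1.60774883e+00, -2.81208497e+01,
        1.24125404e-02,  8.97985505e-03,  2.85627607e-05]), 'tcp_pos': array([0.25376629, 0.6247583 , 0.1910311 ]), 'orientation': array([-6.02160686e-01, -3.08314705e+00,  2.82948363e-03]), 'contact_force': array([-0.43608654, -0.28381864,  0.73009059]), 'moment': array([-0.07337258,  0.0165888 ,  0.01339157]), 'grip_width': 0.08538980910286159}
scene {'fx': 375.20142622465204, 'fy': 375.20142622465204, 'cx': 258.62162548096615, 'cy': 184.68500093428915, 'pose': array([[ 0.05078568, -0.66670936,  0.74358553,  1.23380815],
       [ 0.99870691,  0.03218179, -0.03935541, -0.07616542],
       [ 0.00230871,  0.7446227 ,  0.66748162,  0.68944581],
       [ 0.        ,  0.        ,  0.        ,  1.        ]])}
top {'fx': 378.9033279593127, 'fy': 378.9033279593127, 'cx': 253.87055332280528, 'cy': 190.2667889566217, 'pose': array([[-0.00187787,  0.99128582, -0.1317152 ,  0.42570134],
       [-0.99948983,  0.00233899,  0.03185302, -0.01925318],
       [ 0.03188353,  0.13170781,  0.9907757 ,  0.99661145],
       [ 0.        ,  0.        ,  0.        ,  1.        ]])}
```

View pics/top0.png

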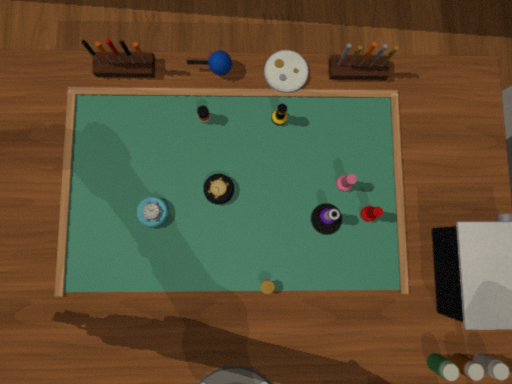

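View pics/scene0.png

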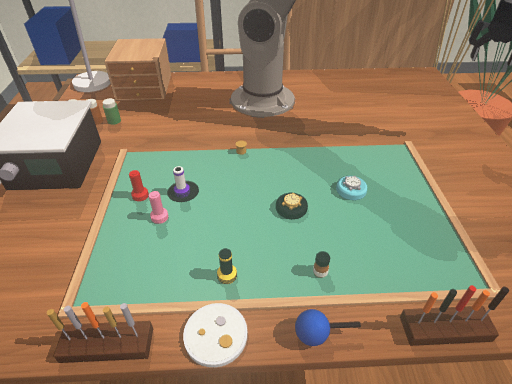

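The top view shows the pale blue cushion at about (152,212), the black pad at (326,219), and the violet torch's tail at (334,214). The other watch is at (219,188), and a red and a pink decoy stand near the torch. The scene view shows the same layout: torch (180,180), blue watch (352,187).

```bash
cat > h.py <<'E'
import numpy as np,cv2
def ray(f,u,v,z):
    P=f["pose"];d=P[:3,:3]@np.array([(u-f["cx"])/f["fx"],-(v-f["cy"])/f["fy"],-1])
    return P[:3,3]+d*(z-P[2,3])/d[2]
def proj(f,p):
    q=f["pose"][:3,:3].T@(np.array(p)-f["pose"][:3,3]);return f["cx"]+f["fx"]*q[0]/-q[2],f["cy"]+f["fy"]*q[1]/q[2]
def blob(f,box,fn):
    x0,y0,x1,y1=box;im=f["pixels"][y0:y1,x0:x1];hsv=cv2.cvtColor(im,cv2.COLOR_BGR2HSV).astype(int)
    m=fn(hsv[...,0],hsv[...,1],hsv[...,2]).astype(np.uint8)
    n,l,s,c=cv2.connectedComponentsWithStats(m);i=1+np.argmax(s[1:,4])
    h=cv2.convexHull(np.argwhere(l==i)[:,::-1].astype(np.int32));M=cv2.moments(h)
    return M["m10"]/M["m00"]+x0,M["m01"]/M["m00"]+y0,s[i].tolist()
E
python3 - <<'E'
import pickle;from h import *
d=pickle.load(open("f0.pkl","rb"));T,S=d["top"],d["scene"]
def go(name,f,box,fn,z):
    b=blob(f,box,fn);print(name,np.round(b[:2],1),b[2],ray(f,b[0],b[1],z).round(4))
blue=lambda h,s,v:(h>92)&(h<112)&(s>60)&(v>100)
notgreen=lambda h,s,v:(v<60)|(s<60)|(h<60)|(h>95)
blk=lambda h,s,v:(v<50)
white=lambda h,s,v:(s<60)&(v>130)
go("cush",T,(130,190,175,235),blue,.02);go("cush",S,(330,165,375,205),blue,.02)
go("dial",T,(140,200,165,225),white,.034);go("dial",S,(340,175,365,195),white,.034)
go("pad",T,(305,195,350,240),notgreen,.003);go("padS",S,(160,180,205,206),blk,.003)
go("tail",T,(318,205,345,225),white,.083);go("tailS",S,(170,160,190,180),white,.083)
go("other",T,(200,170,240,208),notgreen,.02)
for n,f,b in(("t",T,(120,180,190,250)),("t2",T,(300,190,370,260)),("s",S,(320,150,390,220)),("s2",S,(150,150,220,220))):
    cv2.imwrite(f"pics/c_{n}.png",cv2.resize(f["pixels"][b[1]:b[3],b[0]:b[2]],(290,290),interpolation=cv2.INTER_CUBIC))
r=[cv2.imread(f"pics/c_{n}.png") for n in("t","t2","s","s2")]
cv2.imwrite("pics/crops.png",np.vstack([np.hstack(r[:2]),np.hstack(r[2:])]))
E
```

```text
Traceback (most recent call last):
  File "h.py", line 12, in blob
    return M["m10"]/M["m00"]+x0,M["m01"]/M["m00"]+y0,s[i].tolist()
           ~~~~~~~~^~~~~~~~~
ZeroDivisionError: float division by zero
```

```bash
sed -i 's/h=cv2.convexHull.*/h=cv2.convexHull(np.ascontiguousarray(np.argwhere(l==i)[:,::-1]).astype(np.int32));M=cv2.moments(h)\n    if not M["m00"]: return -1,-1,s[i].tolist()/' h.py
python3 - <<'E'
import pickle;from h import *
d=pickle.load(open("f0.pkl","rb"));T,S=d["top"],d["scene"]
def go(name,f,box,fn,z):
    b=blob(f,box,fn);print(name,np.round(b[:2],1),b[2],ray(f,b[0],b[1],z).round(4))
print(cv2.cvtColor(T["pixels"],cv2.COLOR_BGR2HSV)[212,132:174:2].tolist())
blue=lambda h,s,v:(h>92)&(h<112)&(s>60)&(v>100)
notgreen=lambda h,s,v:(v<60)|(s<60)|(h<60)|(h>95)
blk=lambda h,s,v:(v<50)
white=lambda h,s,v:(s<60)&(v>130)
go("cush",T,(130,190,175,235),blue,.02);go("cush",S,(330,165,375,205),blue,.02)
go("dial",T,(140,200,165,225),white,.034);go("dial",S,(340,175,365,195),white,.034)
go("pad",T,(305,195,350,240),notgreen,.003);go("padS",S,(160,180,205,206),blk,.003)
go("tail",T,(318,205,345,225),white,.083);go("tailS",S,(170,160,190,180),white,.083)
go("other",T,(200,170,240,208),notgreen,.02)
r=[cv2.resize(f["pixels"][b[1]:b[3],b[0]:b[2]],(290,290),interpolation=cv2.INTER_CUBIC) for f,b in((T,(120,180,190,250)),(T,(300,190,370,260)),(S,(320,150,390,220)),(S,(150,150,220,220)))]
cv2.imwrite("pics/crops.png",np.vstack([np.hstack(r[:2]),np.hstack(r[2:])]))
E
```

```text
[[74, 99, 111], [75, 101, 109], [83, 106, 115], [91, 107, 141], [91, 109, 141], [91, 76, 137], [30, 24, 147], [28, 25, 156], [25, 31, 156], [26, 28, 154], [27, 30, 154], [25, 29, 156], [28, 27, 149], [24, 20, 127], [85, 56, 87], [92, 99, 106], [90, 111, 143], [91, 113, 104], [90, 111, 69], [74, 105, 78], [75, 100, 84]]
cush [-1 -1] [15, 30, 1, 2, 2] [1.0797 0.6433 0.02  ]
cush [-1 -1] [13, 12, 1, 1, 1] [-1.2355 -1.4922  0.02  ]
dial [150.2 210.6] [3, 4, 16, 14, 176] [0.5013 0.2118 0.034 ]
dial [352.1 182.5] [3, 1, 18, 15, 166] [0.5068 0.2092 0.034 ]
pad [326.1 218.4] [6, 9, 31, 30, 740] [ 0.4833 -0.2417  0.003 ]Traceback (most recent call last):
  File "<stdin>", line 12, in <module>
  File "<stdin>", line 4, in go
  File "h.py", line 10, in blob
    n,l,s,c=cv2.connectedComponentsWithStats(m);i=1+np.argmax(s[1:,4])
                                                    ~~~~~~~~~^^^^^^^^^
    return _wrapfunc(a, 'argmax', axis=axis, out=out, **kwds)
    return bound(*args, **kwds)
ValueError: attempt to get argmax of an empty sequence
```

```bash

python3 - <<'E'
import pickle;from h import *
d=pickle.load(open("f0.pkl","rb"));T,S=d["top"],d["scene"]
r=[cv2.resize(f["pixels"][b[1]:b[3],b[0]:b[2]],(290,290),interpolation=cv2.INTER_CUBIC) for f,b in((T,(120,180,190,250)),(T,(300,190,370,260)),(S,(320,150,390,220)),(S,(150,150,220,220)))]
cv2.imwrite("pics/crops.png",np.vstack([np.hstack(r[:2]),np.hstack(r[2:])]))
def go(name,f,box,fn,z):
  try:
    b=blob(f,box,fn);print(name,np.round(b[:2],1),b[2],ray(f,b[0],b[1],z).round(4))
  except Exception as e: print(name,e)
blue=lambda h,s,v:(h>86)&(h<112)&(s>60)&(v>60)
notgreen=lambda h,s,v:(v<60)|(s<60)|(h<60)|(h>95)
white=lambda h,s,v:(s<60)&(v>130)
go("cush",T,(130,190,175,235),blue,.02);go("cush",S,(330,165,375,205),blue,.02)
go("padS",S,(160,183,205,206),notgreen,.003)
go("tail",T,(318,205,345,225),white,.083);go("tailS",S,(170,160,190,180),white,.083)
go("other",T,(200,170,240,208),notgreen,.02)
E
```

```text
cush [152.5 211.5] [7, 7, 32, 30, 505] [0.5001 0.2091 0.02  ]
cush [351.3 187.5] [6, 11, 31, 24, 391] [0.5112 0.2084 0.02  ]
padS [182.5 191.6] [7, 0, 32, 19, 492] [ 0.4871 -0.2411  0.003 ]
tail [333.5 214. ] [11, 5, 10, 9, 41] [ 0.4894 -0.242   0.083 ]
tailS [177.7 169.5] [3, 6, 11, 8, 53] [ 0.4908 -0.2422  0.083 ]
other [218.7 188.5] [4, 4, 30, 30, 740] [0.5598 0.0406 0.02  ]
```

View pics/crops.png

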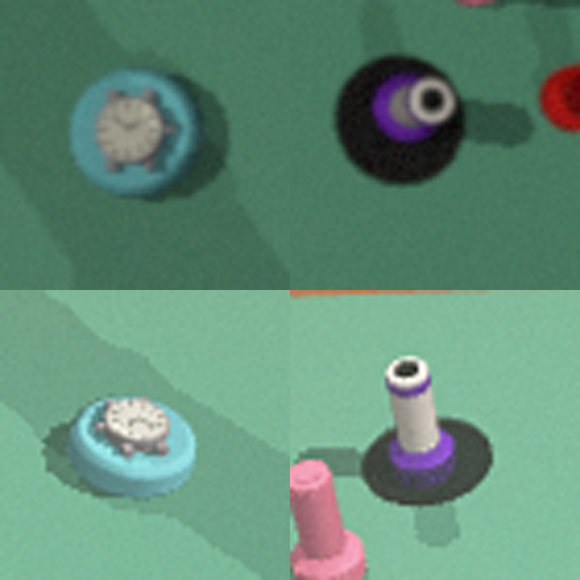

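The crops agree: the watch sits in the blue cushion, and the torch is slightly off the pad's centre, towards +x. Averaging the two views gives glass (0.504, 0.210), torch (0.490, -0.242), pad (0.485, -0.2415). I'll start moving, going round by x=0.5 because the direct line passes too close to the base.

apply_moves(
  plan=[
    [[0, 0, 0, -0.97, -0.75, 0, -1], [0, 0, 0, -0.97, -0.75, 0, -1], [0, 0, 0, -0.97, -0.75, 0, -1], [0, 0, 0, -0.97, -0.75, 0, -1], [0, 0, 0, -0.97, -0.75, 0, -1], [0, 0, 0, -0.97, -0.75, 0, -1], [0, 0, 0, -0.97, -0.75, 0, -1], [0, 0, 0, -0.97, -0.75, 0, -1], [0, 0, 0, -0.97, -0.75, 0, -1], [0, 0, 0, -0.97, -0.75, 0, -1], [0, 0, 0, -0.97, -0.75, 0, -1], [0, 0, 0, -0.97, -0.75, 0, -1]],
  ],
)

```text
clock: 1.1
tcp_pos: [0.5017, 0.1976, 0.1919]
orientation: [0.606, 3.082, -0.001]
contact_force: [0.3, 0.4, -0.3]
grip_width: 0.0852
```

```bash
cat > go.py <<'E'
import sys,numpy as np
from bench import r
from scipy.spatial.transform import Rotation as R
o=r.get_obs();M=R.from_rotvec(o["orientation"]).as_matrix()
print("t",o["clock"],"tcp",o["tcp_pos"].round(4),"w",round(o["grip_width"],4),"F",o["contact_force"].round(1),"q",o["joints"].round(2))
print(M.round(3).tolist())
if len(sys.argv)>3:
    print("shift",(M.T@(np.array(list(map(float,sys.argv[1:4])))-o["tcp_pos"])/.4).round(4))
E
python3 go.py .49 -.242 .15
```

```text
t 1.1 tcp [0.5017 0.1976 0.1919] w 0.0852 F [ 0.3  0.4 -0.3] q [-0.67  0.25  0.21  1.89 -0.06  1.    0.75]
[[-0.925, 0.379, 0.0], [0.379, 0.925, -0.001], [-0.0, -0.001, -1.0]]
shift [-0.3892 -1.028   0.1059]
```

apply_moves(
  plan=[
    [[0, 0, 0, -0.39, -1, 0.1, -1], [0, 0, 0, -0.39, -1, 0.1, -1], [0, 0, 0, -0.39, -1, 0.1, -1], [0, 0, 0, -0.39, -1, 0.1, -1], [0, 0, 0, -0.39, -1, 0.1, -1], [0, 0, 0, -0.39, -1, 0.1, -1], [0, 0, 0, -0.39, -1, 0.1, -1], [0, 0, 0, -0.39, -1, 0.1, -1], [0, 0, 0, -0.39, -1, 0.1, -1], [0, 0, 0, -0.39, -1, 0.1, -1], [0, 0, 0, -0.39, -1, 0.1, -1], [0, 0, 0, -0.39, -1, 0.1, -1]],
  ],
)

```text
clock: 2.1
tcp_pos: [0.4929, -0.2331, 0.1516]
orientation: [-0.614, -3.08, 0.004]
contact_force: [-0.4, -0.0, -0.9]
grip_width: 0.0855
```

```bash
python3 go.py .49 -.242 .15; python3 - <<'E'
from bench import r;from h import *
f=r.grab_frame("wrist");im=f["pixels"].copy();print(f["pose"].round(3).tolist())
for p,c in(((.49,-.242,.083),(0,0,255)),((.4845,-.2415,.003),(255,255,0))):
    q=proj(f,p);print(q)
    cv2.drawMarker(im,(int(q[0]),int(q[1])),c,cv2.MARKER_CROSS,20,1)
cv2.imwrite("pics/w1.png",im)
E
```

```text
t 2.1 tcp [ 0.4929 -0.2331  0.1516] w 0.0855 F [-0.4 -0.  -0.9] q [-0.02  0.33  0.43  1.93 -0.17  0.92  1.67]
[[-0.924, 0.383, -0.001], [0.383, 0.924, -0.002], [0.0, -0.002, -1.0]]
shift [-0.0019 -0.0233  0.004 ]
[[0.384, -0.875, -0.296, 0.416], [0.923, 0.362, 0.126, -0.2], [-0.004, -0.321, 0.947, 0.333], [0.0, 0.0, 0.0, 1.0]]
(np.float64(251.073494674107), np.float64(191.89459550616246))
(np.float64(252.2052819040695), np.float64(164.78270647379568))
```

View pics/w1.png

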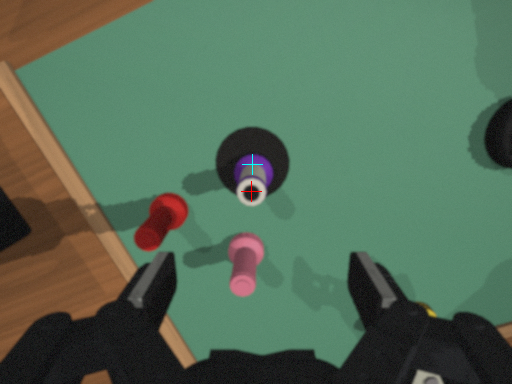

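The wrist view shows the torch tail at (251,192), right on the predicted cross. The pad outline is centred near (252,163), and the fingers are clear of the pink and red decoys. I'll descend and grip.

apply_moves(
  plan=[
    [[0, 0, 0, -0.002, -0.023, 0.05, -1], [0, 0, 0, -0.002, -0.023, 0.12, -1], [0, 0, 0, -0.002, -0.023, 0.19, -1], [0, 0, 0, -0.002, -0.023, 0.25, -1], [0, 0, 0, -0.002, -0.023, 0.289, -1], [0, 0, 0, -0.002, -0.023, 0.289, -1], [0, 0, 0, -0.002, -0.023, 0.289, 1], [0, 0, 0, -0.002, -0.023, 0.289, 1], [0, 0, 0, -0.002, -0.023, 0.289, 1], [0, 0, 0, -0.002, -0.023, 0.289, 1], [0, 0, 0, -0.002, -0.023, 0.289, 1], [0, 0, 0, -0.002, -0.023, 0.289, 1]],
  ],
  force=50,
)

```text
clock: 3.15
tcp_pos: [0.4929, -0.2372, 0.0376]
orientation: [0.602, 3.081, -0.0]
contact_force: [-1.4, -0.1, 5.3]
grip_width: 0.0229
```

apply_moves(
  plan=[
    [[0, 0, 0, 0, 0, 0, 1], [0, 0, 0, 0, 0, 0, 1], [0, 0, 0, 0, 0, 0, 1], [0, 0, 0, 0, 0, 0, 1], [0, 0, 0, 0, 0, 0, 1], [0, 0, 0, 0, 0, 0, 1]],
  ],
)

```text
clock: 3.65
tcp_pos: [0.493, -0.2373, 0.0376]
orientation: [0.602, 3.081, -0.0]
contact_force: [-0.8, -0.8, 5.6]
grip_width: 0.023
```

```bash
python3 go.py .49 -.242 .036
```

```text
t 3.65 tcp [ 0.493  -0.2373  0.0376] w 0.023 F [-0.8 -0.8  5.6] q [ 0.05  0.49  0.36  2.01 -0.27  0.68  1.77]
[[-0.926, 0.377, 0.002], [0.377, 0.926, -0.001], [-0.002, 0.0, -1.0]]
shift [ 0.0024 -0.0137  0.0039]
```

apply_moves(
  plan=[
    [[0, 0, 0, 0, 0, -0.03, 1], [0, 0, 0, 0, 0, -0.08, 1], [0, 0, 0, 0, 0, -0.15, 1], [0, 0, 0, 0, 0, -0.22, 1], [0, 0, 0, 0, 0, -0.29, 1], [0, 0, 0, 0, 0, -0.34, 1], [0, 0, 0, 0, 0, -0.34, 1], [0, 0, 0, 0, 0, -0.34, 1], [0, 0, 0, 0, 0, -0.34, 1]],
  ],
)

```text
clock: 4.4
tcp_pos: [0.4911, -0.2362, 0.1719]
orientation: [-0.602, -3.082, -0.001]
contact_force: [-0.4, 0.3, -1.0]
grip_width: 0.023
```

```bash
python3 go.py .504 .21 .175; python3 - <<'E'
from bench import r;from h import *
o=r.get_obs();S=r.grab_frame("scene");W=r.grab_frame("wrist")
a=o["tcp_pos"]
q=proj(S,a);print(q);u,v=int(q[0]),int(q[1])
c=S["pixels"][v-50:v+50,u-50:u+50]
cv2.imwrite("pics/g1.png",np.hstack([cv2.resize(c,(384,384),interpolation=cv2.INTER_CUBIC),cv2.resize(W["pixels"],(416,312)) if 0 else W["pixels"][:, 96:416]]))
E
```

```text
t 4.4 tcp [ 0.4911 -0.2362  0.1719] w 0.023 F [-0.4  0.3 -1. ] q [-0.03  0.3   0.44  1.91 -0.16  0.96  1.67]
[[-0.927, 0.376, -0.001], [0.376, 0.927, 0.001], [0.001, 0.0, -1.0]]
shift [ 0.3898  1.0457 -0.007 ]
(np.float64(174.9711293087464), np.float64(140.64186049371517))
```

View pics/g1.png

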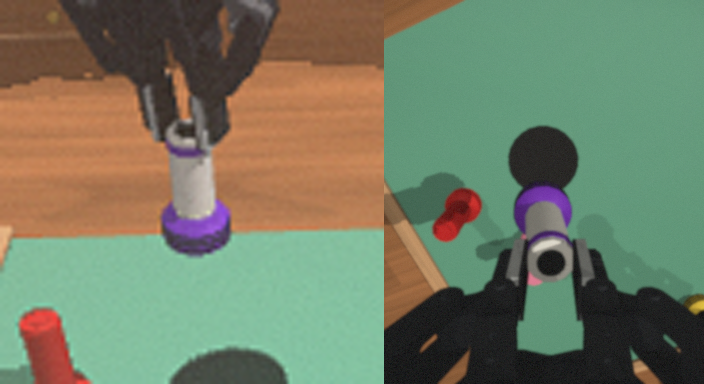

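The torch is gripped and held roughly upright; the wrist view has its head at about (543,210) and tail at (550,262). I'll measure slip and tilt by segmenting the violet head and the white tail.

```bash
cat > fit.py <<'E'
from bench import r;from h import *
from scipy.optimize import least_squares
o=r.get_obs();a=o["tcp_pos"];vi=lambda h,s,v:(h>122)&(h<145)&(s>90)
wh=lambda h,s,v:(s<45)&(v>110)
obs=[]
for n in("scene","top","wrist"):
    f=r.grab_frame(n)
    for nm,off in(("lens",-.0346),("tail",.0454)):print(n,nm,np.round(proj(f,a+[0,0,off]),1),end=" ")
    q=proj(f,a);w=70 if n!="wrist" else 150
    u0,v0=max(0,int(q[0])-w),max(0,int(q[1])-w)
    b=blob(f,(u0,v0,int(q[0])+w,int(q[1])+w),vi);print("violet",np.round(b[:2],1),b[2],[u0,v0])
    cv2.imwrite(f"pics/fit_{n}.png",f["pixels"])
E
python3 fit.py; python3 - <<'E'
import cv2,numpy as np
W=cv2.imread("pics/fit_wrist.png")[160:320,160:340];T=cv2.imread("pics/fit_top.png")[170:260,290:390];S=cv2.imread("pics/fit_scene.png")[100:190,130:230]
cv2.imwrite("pics/g2.png",np.hstack([cv2.resize(x,(266,300),interpolation=cv2.INTER_CUBIC) for x in(W,T,S)]))
E
```

```text
scene lens [177.1 152.5] scene tail [172.2 124.6] violet [175.5 147.8] [62, 72, 17, 13, 107] [105, 70]
top lens [336.5 211.8] top tail [346.1 208.9] violet [338.2 214.5] [60, 66, 20, 17, 128] [270, 140]
wrist lens [261.5 204.7] wrist tail [261.2 259.9] violet [254.  207.5] [116, 109, 57, 51, 1286] [111, 73]
```

View pics/g2.png

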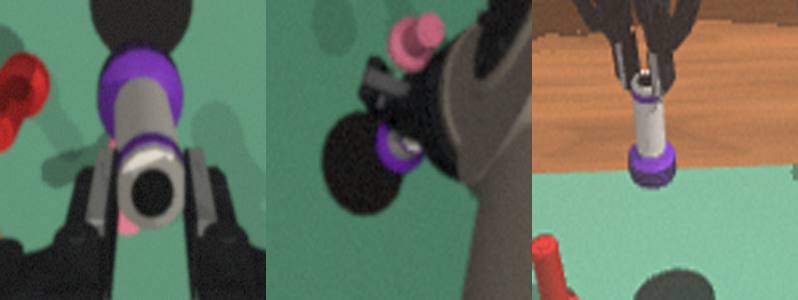

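Prediction and segmentation disagree by about 7 px in the wrist view and 1 px in the scene view. This means the head leans about 4° towards -y, because the grasp was 4.7 mm off in y. The torch axis is also about 2.5 mm to the -x side of the TCP. I'll tilt the tool -4° about its x axis while carrying the torch over to the watch.

apply_moves(
  plan=[
    [[-0.005, 0, 0, 0.02, 0.05, 0, 1], [-0.01, 0, 0, 0.05, 0.13, 0, 1], [-0.016, 0, 0, 0.085, 0.22, 0, 1], [-0.022, 0, 0, 0.12, 0.31, 0, 1], [-0.022, 0, 0, 0.155, 0.4, 0, 1], [-0.022, 0, 0, 0.19, 0.49, 0, 1], [-0.022, 0, 0, 0.225, 0.58, 0, 1], [-0.022, 0, 0, 0.26, 0.68, 0, 1], [-0.022, 0, 0, 0.3, 0.78, 0, 1], [-0.022, 0, 0, 0.34, 0.88, 0, 1], [-0.022, 0, 0, 0.37, 0.96, 0, 1], [-0.022, 0, 0, 0.385, 1.0, 0, 1]],
  ],
)

```text
clock: 5.65
tcp_pos: [0.4986, 0.1981, 0.172]
orientation: [0.59, 3.072, 0.109]
contact_force: [0.0, -0.4, -1.8]
grip_width: 0.0229
```

```bash
python3 go.py .506 .21 .135
```

```text
t 5.65 tcp [0.4986 0.1981 0.172 ] w 0.0229 F [ 0.  -0.4 -1.8] q [-0.63  0.24  0.19  1.96 -0.12  0.9   0.83]
[[-0.929, 0.37, 0.025], [0.37, 0.927, 0.066], [0.001, 0.07, -0.998]]
shift [-0.0063  0.0279  0.0946]
```

apply_moves(
  plan=[
    [[0, 0, 0, -0.006, 0.028, 0.02, 1], [0, 0, 0, -0.006, 0.028, 0.06, 1], [0, 0, 0, -0.006, 0.028, 0.095, 1], [0, 0, 0, -0.006, 0.028, 0.095, 1], [0, 0, 0, -0.006, 0.028, 0.095, 1]],
  ],
)

```text
clock: 6.07
tcp_pos: [0.5068, 0.2021, 0.1341]
orientation: [0.603, 3.07, 0.102]
contact_force: [0.4, -0.1, -0.3]
grip_width: 0.0229
```

```bash
python3 go.py .506 .21 .0986; python3 fit.py; python3 - <<'E'
import sys;sys.path.insert(0,".")
import cv2,numpy as np
W=cv2.imread("pics/fit_wrist.png")[120:320,150:350];T=cv2.imread("pics/fit_top.png")[160:240,110:190];S=cv2.imread("pics/fit_scene.png")[120:220,310:410]
cv2.imwrite("pics/g3.png",np.hstack([cv2.resize(x,(w,400),interpolation=cv2.INTER_CUBIC) for x,w in((W,400),(S,400))]))
E
```

```text
t 6.0667 tcp [0.5068 0.2021 0.1341] w 0.0229 F [ 0.4 -0.1 -0.3] q [-0.62  0.31  0.19  1.97 -0.14  0.82  0.84]
[[-0.926, 0.377, 0.024], [0.378, 0.924, 0.062], [0.001, 0.066, -0.998]]
shift [0.0091 0.0117 0.0896]
scene lens [353.7 163.1] scene tail [359.5 136.8] violet [354.3 158.7] [60, 72, 17, 11, 85] [286, 82]
top lens [147.7 206.1] top tail [138.6 202.7] violet [150.4 200.8] [74, 64, 9, 6, 37] [73, 134]
wrist lens [256.8 203.6] wrist tail [264.8 258. ] violet [253.8 208.1] [118, 111, 57, 50, 1254] [109, 72]
```

View pics/g3.png

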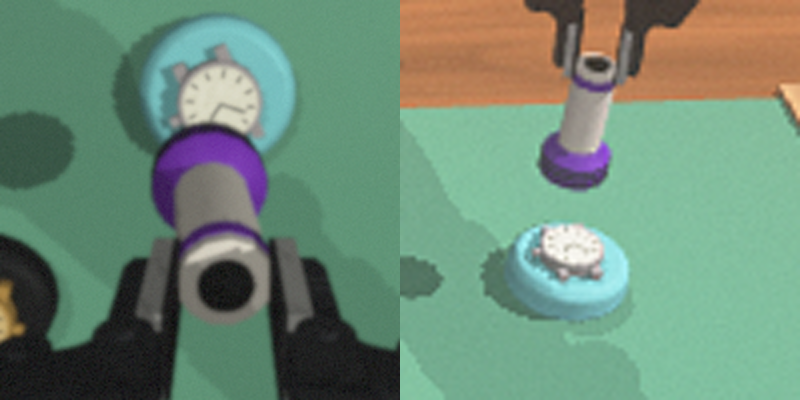

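The right-hand (scene) crop shows the torch upright: head and tail are within 1 px of prediction. The dial is at scene (352.7,182), consistent with the first fix. I'll move down to the curing pose.

apply_moves(
  plan=[
    [[0, 0, 0, 0.009, 0.012, 0.02, 1], [0, 0, 0, 0.009, 0.012, 0.045, 1], [0, 0, 0, 0.009, 0.012, 0.07, 1], [0, 0, 0, 0.009, 0.012, 0.09, 1], [0, 0, 0, 0.009, 0.012, 0.09, 1], [0, 0, 0, 0.009, 0.012, 0.09, 1], [0, 0, 0, 0.009, 0.012, 0.09, 1], [0, 0, 0, 0.009, 0.012, 0.09, 1], [0, 0, 0, 0.009, 0.012, 0.09, 1], [0, 0, 0, 0.009, 0.012, 0.09, 1]],
  ],
)

```text
clock: 7.05
tcp_pos: [0.5068, 0.2119, 0.1001]
orientation: [0.599, 3.068, 0.107]
contact_force: [-0.6, -0.2, -2.3]
grip_width: 0.0234
```

```bash
python3 go.py .506 .21 .0986; python3 fit.py; python3 - <<'E'
import cv2,numpy as np
W=cv2.imread("pics/fit_wrist.png")[120:320,150:350];S=cv2.imread("pics/fit_scene.png")[120:220,310:410]
cv2.imwrite("pics/g4.png",np.hstack([cv2.resize(x,(w,400),interpolation=cv2.INTER_CUBIC) for x,w in((W,400),(S,400))]))
E
```

```text
t 7.05 tcp [0.5068 0.2119 0.1001] w 0.0234 F [-0.6 -0.2 -2.3] q [-0.62  0.36  0.17  2.   -0.16  0.75  0.84]
[[-0.926, 0.375, 0.027], [0.376, 0.924, 0.064], [-0.0, 0.07, -0.998]]
shift [ 0.0001 -0.0054  0.0033]
scene lens [355.2 173.3] scene tail [360.9 148.2] violet [355.7 169.1] [61, 72, 16, 12, 89] [287, 92]
top lens [147.1 207.3] top tail [138.3 204.2] violet [150.2 202.6] [73, 64, 10, 6, 35] [73, 136]
wrist lens [258.4 205.3] wrist tail [267.3 260.9] violet [253.6 207.8] [115, 109, 58, 49, 1264] [111, 74]
```

View pics/g4.png

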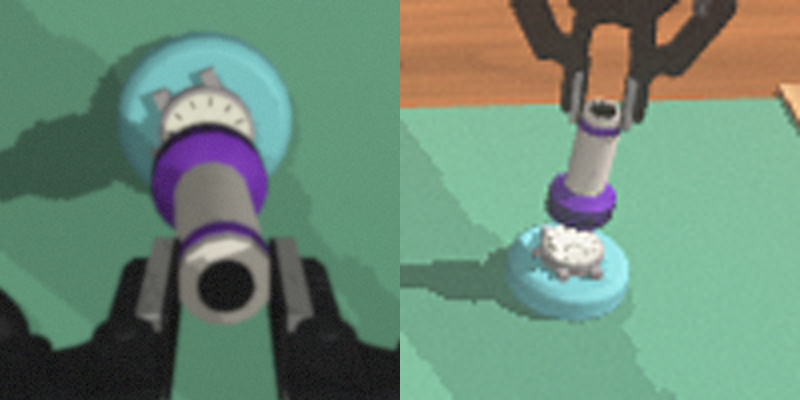

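In the scene view, extending the torch axis down 31 mm lands at (353.1,183.1). The dial centre is at (352.6,182), so the aim is within about 3 mm. I'll hold for 3 s.

apply_moves(
  plan=[
    [[0, 0, 0, 0, 0, 0, 1], [0, 0, 0, 0, 0, 0, 1], [0, 0, 0, 0, 0, 0, 1], [0, 0, 0, 0, 0, 0, 1], [0, 0, 0, 0, 0, 0, 1], [0, 0, 0, 0, 0, 0, 1], [0, 0, 0, 0, 0, 0, 1], [0, 0, 0, 0, 0, 0, 1], [0, 0, 0, 0, 0, 0, 1], [0, 0, 0, 0, 0, 0, 1], [0, 0, 0, 0, 0, 0, 1], [0, 0, 0, 0, 0, 0, 1]],
  ],
)

```text
clock: 8.2
tcp_pos: [0.5065, 0.2119, 0.0997]
orientation: [0.599, 3.069, 0.106]
contact_force: [-0.1, -0.2, -1.2]
grip_width: 0.0229
```

apply_moves(
  plan=[
    [[0, 0, 0, 0, 0, 0, 1], [0, 0, 0, 0, 0, 0, 1], [0, 0, 0, 0, 0, 0, 1], [0, 0, 0, 0, 0, 0, 1], [0, 0, 0, 0, 0, 0, 1], [0, 0, 0, 0, 0, 0, 1], [0, 0, 0, 0, 0, 0, 1], [0, 0, 0, 0, 0, 0, 1], [0, 0, 0, 0, 0, 0, 1], [0, 0, 0, 0, 0, 0, 1], [0, 0, 0, 0, 0, 0, 1], [0, 0, 0, 0, 0, 0, 1]],
  ],
)

```text
clock: 9.2
tcp_pos: [0.5065, 0.2119, 0.0997]
orientation: [0.599, 3.069, 0.106]
contact_force: [0.0, -0.3, -1.1]
grip_width: 0.0228
```

apply_moves(
  plan=[
    [[0, 0, 0, 0, 0, 0, 1], [0, 0, 0, 0, 0, 0, 1], [0, 0, 0, 0, 0, 0, 1], [0, 0, 0, 0, 0, 0, 1], [0, 0, 0, 0, 0, 0, 1], [0, 0, 0, 0, 0, 0, 1], [0, 0, 0, 0, 0, 0, 1], [0, 0, 0, 0, 0, 0, 1], [0, 0, 0, 0, 0, 0, 1], [0, 0, 0, 0, 0, 0, 1], [0, 0, 0, 0, 0, 0, 1], [0, 0, 0, 0, 0, 0, 1]],
  ],
)

```text
clock: 10.2
tcp_pos: [0.5065, 0.2118, 0.0997]
orientation: [0.599, 3.069, 0.106]
contact_force: [-0.5, 0.5, -1.9]
grip_width: 0.0231
```

```bash
python3 go.py .487 -.241 .172
```

```text
t 10.2 tcp [0.5065 0.2118 0.0997] w 0.0231 F [-0.5  0.5 -1.9] q [-0.62  0.36  0.17  2.   -0.16  0.75  0.84]
[[-0.926, 0.375, 0.026], [0.376, 0.924, 0.064], [0.0, 0.069, -0.998]]
shift [-0.3808 -1.0522 -0.2541]
```

apply_moves(
  plan=[
    [[0, 0, 0, 0, 0, -0.08, 1], [0, 0, 0, 0, 0, -0.17, 1], [0, 0, 0, -0.03, -0.08, -0.21, 1], [0, 0, 0, -0.065, -0.18, -0.24, 1], [0, 0, 0, -0.1, -0.28, -0.25, 1], [0, 0, 0, -0.135, -0.38, -0.25, 1], [0, 0, 0, -0.17, -0.48, -0.25, 1], [0, 0, 0, -0.21, -0.58, -0.25, 1], [0, 0, 0, -0.245, -0.68, -0.25, 1], [0, 0, 0, -0.28, -0.77, -0.25, 1], [0, 0, 0, -0.31, -0.85, -0.25, 1], [0, 0, 0, -0.33, -0.91, -0.25, 1]],
  ],
)

```text
clock: 11.2
tcp_pos: [0.4888, -0.1851, 0.1744]
orientation: [0.605, 3.066, 0.104]
contact_force: [0.7, -0.7, -0.7]
grip_width: 0.0226
```

```bash
python3 go.py .487 -.241 .06
```

```text
t 11.2 tcp [ 0.4888 -0.1851  0.1744] w 0.0226 F [ 0.7 -0.7 -0.7] q [-0.07  0.26  0.43  1.96 -0.21  0.95  1.65]
[[-0.925, 0.379, 0.027], [0.38, 0.923, 0.062], [-0.001, 0.068, -0.998]]
shift [-0.0485 -0.1501  0.2766]
```

apply_moves(
  plan=[
    [[0, 0, 0, -0.03, -0.07, -0.005, 1], [0, 0, 0, -0.048, -0.13, -0.008, 1], [0, 0, 0, -0.048, -0.135, 0.05, 1], [0, 0, 0, -0.048, -0.14, 0.12, 1], [0, 0, 0, -0.048, -0.145, 0.19, 1], [0, 0, 0, -0.048, -0.15, 0.25, 1], [0, 0, 0, -0.048, -0.15, 0.277, 1], [0, 0, 0, -0.048, -0.15, 0.277, 1], [0, 0, 0, -0.048, -0.15, 0.277, 1], [0, 0, 0, -0.048, -0.15, 0.277, 1]],
  ],
)

```text
clock: 12.03
tcp_pos: [0.4889, -0.2368, 0.0611]
orientation: [0.599, 3.066, 0.105]
contact_force: [0.2, 0.2, -1.1]
grip_width: 0.0226
```

```bash
python3 go.py .487 -.241 .0385; python3 fit.py; python3 - <<'E'
import cv2,numpy as np
W=cv2.imread("pics/fit_wrist.png")[120:320,150:350];S=cv2.imread("pics/fit_scene.png")[120:220,130:230]
cv2.imwrite("pics/g5.png",np.hstack([cv2.resize(x,(400,400),interpolation=cv2.INTER_CUBIC) for x in(W,S)]))
E
```

```text
t 12.0333 tcp [ 0.4889 -0.2368  0.0611] w 0.0226 F [ 0.2  0.2 -1.1] q [ 0.08  0.46  0.39  2.   -0.35  0.75  1.88]
[[-0.926, 0.375, 0.028], [0.376, 0.924, 0.063], [-0.002, 0.069, -0.998]]
shift [ 0.0007 -0.0154  0.0555]
scene lens [182.9 185.5] scene tail [178.7 161.7] violet [181.7 181.5] [63, 71, 15, 12, 83] [111, 105]
top lens [326.2 215.7] top tail [333.7 213.5] violet [327.4 218.9] [61, 67, 18, 15, 109] [259, 144]
wrist lens [258.2 204.9] wrist tail [267.  260.6] violet [253.5 207.7] [114, 109, 60, 51, 1424] [111, 73]
```

View pics/g5.png

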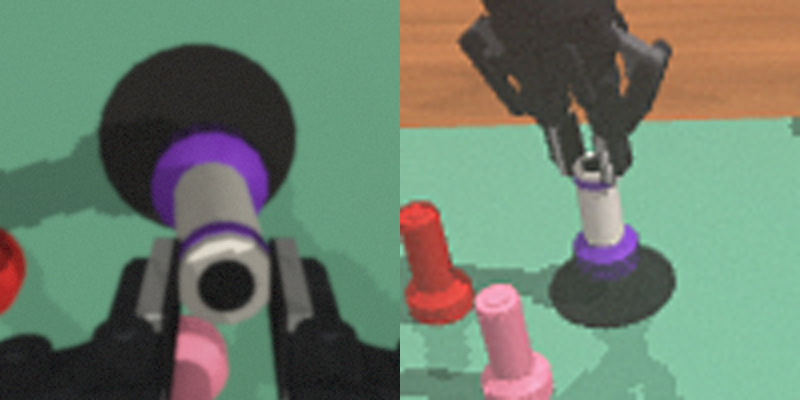

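The scene crop shows the torch upright just above the pad, with the head at about (182,182). I'll lower it slowly to about 1 mm above contact.

apply_moves(
  plan=[
    [[0, 0, 0, 0, -0.008, 0.01, 1], [0, 0, 0, 0, -0.015, 0.025, 1], [0, 0, 0, 0, -0.015, 0.035, 1], [0, 0, 0, 0, -0.015, 0.045, 1], [0, 0, 0, 0, -0.015, 0.052, 1], [0, 0, 0, 0, -0.015, 0.055, 1], [0, 0, 0, 0, -0.015, 0.055, 1], [0, 0, 0, 0, -0.015, 0.055, 1]],
  ],
)

```text
clock: 12.85
tcp_pos: [0.4861, -0.2404, 0.0372]
orientation: [0.599, 3.069, 0.106]
contact_force: [-0.9, 0.1, -1.3]
grip_width: 0.0228
```

apply_moves(
  plan=[
    [[0, 0, 0, 0, 0, 0.002, 1], [0, 0, 0, 0, 0, 0.004, 1], [0, 0, 0, 0, 0, 0.004, 1], [0, 0, 0, 0, 0, 0.004, 1]],
  ],
)

```text
clock: 13.18
tcp_pos: [0.4868, -0.2409, 0.0367]
orientation: [0.6, 3.067, 0.106]
contact_force: [-0.7, -0.0, 7.5]
grip_width: 0.023
```

Contact at 7.5 N. I'll open gradually, then withdraw straight up in the world frame.

apply_moves(
  plan=[
    [[0, 0, 0, 0, 0, 0, 0.5], [0, 0, 0, 0, 0, 0, 0.4], [0, 0, 0, 0, 0, 0, 0.3], [0, 0, 0, 0, 0, 0, 0.2], [0, 0, 0, 0, 0, 0, 0], [0, 0, 0, 0, 0, 0, -0.3], [0, 0, 0, 0, 0, 0, -0.6], [0, 0, 0, 0, 0, 0, -0.8], [0, 0, 0, 0, 0, 0, -0.8], [0, 0, 0, 0, 0, 0, -0.8]],
  ],
)

```text
clock: 14.02
tcp_pos: [0.4861, -0.2403, 0.0356]
orientation: [0.599, 3.069, 0.106]
contact_force: [-0.3, -0.2, -0.5]
grip_width: 0.0769
```

apply_moves(
  plan=[
    [[0, 0, 0, 0, 0.001, -0.02, -0.8], [0, 0, 0, 0, 0.004, -0.06, -0.8], [0, 0, 0, 0, 0.01, -0.14, -0.8], [0, 0, 0, 0, 0.015, -0.22, -0.8], [0, 0, 0, 0, 0.021, -0.3, -0.8], [0, 0, 0, 0, 0.026, -0.38, -0.8], [0, 0, 0, 0, 0.026, -0.38, -0.8], [0, 0, 0, 0, 0.026, -0.38, -0.8]],
  ],
)

```text
clock: 14.68
tcp_pos: [0.4873, -0.2411, 0.1905]
orientation: [0.598, 3.064, 0.106]
contact_force: [-0.2, 0.7, -0.5]
grip_width: 0.0766
```

```bash
python3 - <<'E'
from bench import r;from h import *
o=r.get_obs();print(o["clock"],o["tcp_pos"],o["contact_force"],o["grip_width"])
S=r.grab_frame("scene");W=r.grab_frame("wrist")
wh=lambda h,s,v:(s<60)&(v>110)
blue=lambda h,s,v:(h>86)&(h<112)&(s>60)&(v>60)
ng=lambda h,s,v:(v<60)|(s<60)|(h<60)|(h>95)
for n,b,fn,z in(("tail",(165,160,190,180),wh,.083),("cush",(330,165,375,205),blue,.02),("other",(270,185,315,225),ng,.02)):
    b=blob(S,b,fn);print(n,b[:2],b[2],ray(S,b[0],b[1],z).round(4))
cv2.imwrite("pics/end.png",np.hstack([cv2.resize(S["pixels"][130:230,130:230],(400,400)),W["pixels"][:,56:456]] if 0 else [cv2.resize(S["pixels"][130:230,130:230],(384,384)),W["pixels"][:,56:456]]))
E
```

```text
14.6833 [ 0.48732478 -0.24110354  0.19052272] [-0.18369336  0.68912688 -0.53143315] 0.07655554386093329
tail (178.45670225385527, 172.1850533807829) [8, 5, 12, 15, 126] [ 0.5015 -0.2392  0.083 ]
cush (351.4204094103269, 187.68683165291782) [6, 12, 31, 23, 388] [0.5118 0.2085 0.02  ]
other (292.4902665468703, 204.75411799940102) [7, 7, 31, 27, 497] [0.5679 0.0448 0.02  ]
```

View pics/end.png

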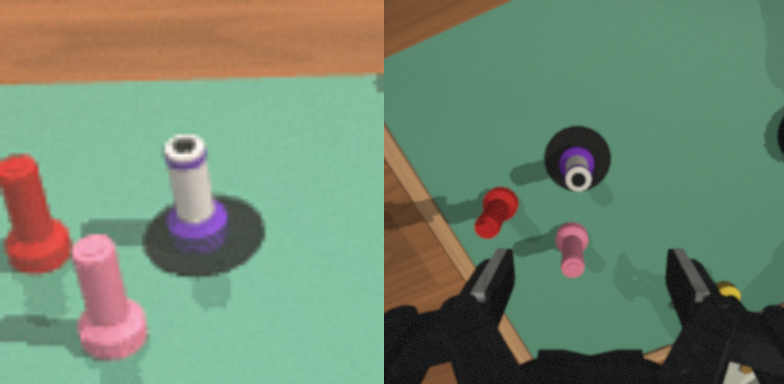

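The torch stands upright near the pad's centre and the gripper is well clear. The blue cushion is where it was: (351.4,187.7) now against (351.3,187.5) before. Handing in.

```bash
python3 -c "
from bench import r
print(r.hand_in())"
```

```text
the job is handed in; nothing more can be done
None
```

I held the violet torch over the blue-cushion watch for about 3 s, stood it back head down on its pad, let go, and handed the job in at about 14.7 s. No verdict is reported.

- **Grasp:** the torch came up leaning about 4°, because the grip was about 5 mm off. I tilted the tool to correct it before aiming. The scene camera then showed it upright to within 1 px. The wrist camera still differed by 3–5 px, about 2–3°, and I did not resolve that.
- **Cure:** the lens was about 31 mm above the glass and aimed within about 3 mm of its middle, with the arm still throughout.
- **Placing:** the torch touched down at about 7.5 N. The last picture shows it free and upright near the pad's middle, with the gripper about 15 cm above it.
- **Final checks:**
    - The blue cushion is within about 1 mm of where it started.
    - The other watch was only measured in a different camera view from the first time, and the two readings differ by 9 mm. The blue cushion differs by a similar 11 mm between those views without having moved. The arm never touched the other watch.
    - The automatic fix on the torch's tail was spoiled by the white barrel. I relied on the picture for that: the tail is within about 1 px of where it stood at the start.

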